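Fill the row and snap the lid on the turned pot

ROBOT

A 6-joint arm with a two-finger parallel gripper is mounted at the origin on the work surface. World frame = base frame: x ahead of the robot, y to its left, z up, the work surface at z = 0. Lengths are in m, angles in rad, forces in N, time in s.
With the tool pointing down it reaches from about 0.25 to 0.85 m from the base axis. Payload 12.5 kg.
Tool frame: the origin (TCP) lies between the finger pads; the fingertips stand r.tip_reach ahead of it and the grasp point (between the pads) lies 6 mm ahead of it (r.tip_reach is the distance from the TCP to the fingertips, in m); z points along the fingers, y is the direction in which the jaws open and shut (so a half turn about z gives the same grasp; the last joint's range is limited). The gripper opens to 93 mm and grips with 3 to 60 N. Pads are 15 mm wide; open, the fingers measure 128 mm over their backs; the gripper's body (75 mm by 188 mm) begins 65 mm behind the grasp point.
Start: joints at [-1.285, 0.351, 1.652, -0, 1.139, -0.085], TCP at [0.199, -0.513, 0.244] pointing down, gripper open.
Joint ranges: [-2.75, 2.75], [-0.79, 2.1], [0.01, 2.65], [-1.57, 4.71], [0.07, 3.14], [-2.87, 2.87]. Speed limits (rad/s): [2.22, 2.22, 2.79, 3.14, 3.14, 3.14].

INTERFACE

Orientations are given as a unit quaternion [w, x, y, z].
In Python, from cell import r gives the robot as it stands.
- The arm moves only by the tool servo_tool, never from a script. Its argument "steps" is a list of rows, each an object of numbers: "dx", "dy", "dz": the shift along the world's x, y, z in mm; "rx", "ry", "rz": the turn, a rotation vector about the world's x, y, z in degrees; "claw": the closure, from 0 (fully open) to 1 (shut). A call has 1 to 12 rows; each row is the pose to reach, as a shift and turn from the pose commanded when the call began; what a row does not reach only later rows make up. A row lasts 1/12 s, in which the tool goes at most 41.7 mm and 7.16 degrees, less where a joint would pass 70% of its speed; a pose out of reach is approached as far as the arm can. A call with a gripper value outside its range is refused whole. The fingers move at their own pace and stop on an object; "newtons" is the grip in N (left out, the last holds). Time passes only in rows, so rows that repeat a pose let the fingers close. It gives the time, the measured TCP pose, the force and the opening at its end, in the units of the state.
- r.sense(): the state, without advancing time (a new reading comes with each control period).
- r.camera(name): name is "scene" or "top" or "wrist"; returns (picture, depth): 480x640x3 uint8, blue, green, red; 480x640 float32, m along the optical axis (not along the pixel's ray), 0 where there is no reading.
- r.get_calibration(name): a dict with "camera_matrix" (3x3 intrinsics, pixels), "extrinsics" (4x4, takes a point from camera to world coordinates). Camera axes: x right, y down, z forward; pixel columns grow to the right and rows downward; lengths in m; the calibration is good to about 2 mm. A picture is of the moment at which its call begins: read the wrist's pose just before it. get_calibration takes no time and is no camera call; for the wrist camera it gives the pose at the moment of the call.
- r.hand_in(): hands the job in, once; it reports no verdict.
Trained networks look in the newest picture that a camera, given by its name, has taken for a name from the list of things; names that differ only in an ending like _2 or _b are one class to them, and where a whole thing is asked for, a point or a joint stands for the part that bears it (a point fixed in the world has none). Each returns a list of dicts, best first, with "p" (0 to 1); they miss things now and then, are a little off and sometimes report something else, mostly with a low value. They report only what shows in the picture. A call takes as long as a camera call.
- r.boxes_of(thing, camera): "at" ([x, y, z] in m, in world coordinates, good to about 4 mm: the middle of the surface that is visible of it).
The state is a dict: "t": time; "q": joint angles; "qd": joint speeds; "joint_torque": joint torques, N m; "position": TCP position; "ee_rot": TCP orientation; "ft_force": force on the tool from outside, world axes, zero at the start; "moment": the same for the moment, N m; "gripper_width": finger opening in m.
Only numpy, scipy, OpenCV 4.12 (cv2) and the standard library are available. Lean on these libraries where they do the work, as an engineer would, in place of code of your own. Each camera call takes 0.05 s, during which the arm holds its last target.

TASK

Stand the open wooden pot upright on the free round cork mark of the low green display board, so that it makes a neat row with the two finished jars, and let go of it. Then take the loose red lid by its knob, set it on that pot and press straight down until it snaps in and lies flush on the rim, and keep pressing: finish while still firmly pushing the lid down (about 10 to 20 N), without letting go. Leave the finished jars and everything else on the bench where they are.

Things in the scene. Friction and masses are not known exactly. Their poses are not given: they have to be found in the camera images.
- pot: loose open pot of dark turned wood with two thin brass bands near its foot: an upright cylinder 60 mm in diameter, 70 mm high, about 0.25 kg, standing on the bench. Origin: centre of its underside, z up to the mouth. Round: its yaw does not matter
- pot_rim (a point): centre of the pot's mouth, at rim height, 70 mm above its origin. The bore is 44 mm in diameter and 28 mm deep; four small sprung steel balls stick about 4.5 mm into it, 10 mm below the rim
- lid: loose wooden lid, about 90 g, standing on its plug on the bench. From below: pale tapered plug with a bead, 0 to 24 mm up (29 mm wide at its end, 40 mm at the bead 9 mm up, 34 mm in the groove above); red flange 60 mm in diameter, 24 to 32 mm; red round knob 24 mm in diameter, 32 to 66 mm. Origin: centre of the plug's lower end, z up to the knob. Yaw does not matter
- lid_seat (a point): centre of the flange's underside, 24 mm above the lid's origin; comes to the pot's rim when the lid is on. The bead meets the balls with the flange about 10 mm above the rim, resistance climbs to roughly 10 to 15 N at 5 to 8 mm, then suddenly drops and the lid snaps down onto the rim (lid's origin then 46 mm above the pot's)
- board: fixed low green display board on the bench, 110 mm deep (its x), 360 mm long (its y), 20 mm high, with three round cork marks in a row along its y, 110 mm apart, the middle one at its centre; two carry finished jars, one is free. Origin: centre of its underside, z up; its top is 20 mm above the bench
- spot: the free cork mark on the board, a flat brown disc 72 mm in diameter flush with the board's top; it may be the left, middle or right place. Origin: its centre, on the board's top, 20 mm above the bench
- jar_a: finished jar standing on the board: the same dark pot with its red lid already on, 60 mm in diameter, 78 mm high to the flange's top, 112 mm to the knob's top. Origin: centre of its underside. Not to be moved
- jar_b: second finished jar, the same as the other, on another place of the board. Origin: centre of its underside. Not to be moved
- spool: black turned spool 44 mm in diameter, 50 mm high, standing on the bench between the pot and the lid. Origin: centre of its underside. Not to be moved
- wax_tin: closed can with a yellow band, 72 mm in diameter, 60 mm high, to the left on the bench. Origin: centre of its underside. Not to be moved
- blank: square wooden blank 50 x 200 x 50 mm, long along its y, lying behind the board. Origin: centre of its underside. Not to be moved
- mallet: hammer-shaped wooden mallet 260 mm long lying to the right on the bench. Not to be moved
- gouge: turning tool with a wooden handle, 240 mm long, lying behind the board. Not to be moved

How it is judged:
By the outcome, as a careful person would: the job done as asked, in the order asked, and still so for the second after the job is handed in, while the arm keeps its last pose, push and grip.
It also fails if it takes over 58 s, if anything falls off the work surface, if the arm or the gripper's body presses on something with over 40 N, if the wrist force passes 120 N, or if a joint passes its speed limit or range.

## Working session

There is one attempt and no reset: what is moved stays moved. The work goes in short steps, Python scripts to look and compute and a tool call to move; the robot and the scene stay as the last step left them, time stands still between calls to the robot, and variables do not carry over. Pictures are saved under pics/ and viewed, and the job is handed in when it is done.

Besides the shell and the picture viewer there is one more tool, called in YAML: its name, and indented under it one key for each argument. servo_tool: Moves the arm, as the interface text tells. Its arguments: {"type":"object","properties":{"steps":{"type":"array"},"newtons":{"type":"number"}},"required":["steps"]}

```bash
mkdir -p pics; ls; python3 - <<'E'
from cell import r
import cv2
print(r.sense(), r.tip_reach)
for n in ("scene","top"):
    p,d=r.camera(n); cv2.imwrite(f"pics/{n}0.png",p)
    c=r.get_calibration(n); print(n,c)
for n in ("pot","lid","spot","jar_a","board","spool","wax_tin","blank","mallet","gouge"):
    print(n,[(round(b["p"],2),[round(v,4) for v in b["at"]]) for b in r.boxes_of(n,"top")])
E
```

```text
pics
{'t': 0.0, 'q': array([-1.28460298e+00,  3.51256300e-01,  1.65240226e+00,  8.44559448e-06,
        1.13905868e+00, -8.45491108e-02]), 'qd': array([-0.00066788,  0.00105918,  0.00042588, -0.00169431,  0.00177731,
       -0.00061454]), 'joint_torque': array([ 3.71849983e-04, -4.97320747e+01, -2.85248780e+01,  6.99031167e-02,
        2.57537013e-02, -7.42148427e-05]), 'position': array([ 0.19923708, -0.51232733,  0.24309871]), 'ee_rot': array([-5.59825241e-04,  9.82868067e-01,  1.84309648e-01, -5.27809066e-05]), 'ft_force': array([ 0.11069628,  0.2723815 , -0.03299037]), 'moment': array([0.0126458 , 0.05800406, 0.03603271]), 'gripper_width': 0.09292960683728503} 0.025
scene {'camera_matrix': array([[439.68334071,   0.        , 323.13157393],
       [  0.        , 439.68334071, 239.50890184],
       [  0.        ,   0.        ,   1.        ]]), 'extrinsics': array([[ 0.17290305,  0.81871667, -0.54754685,  1.10596895],
       [ 0.98483401, -0.15181883,  0.08398223, -0.10204343],
       [-0.01437027, -0.55376355, -0.83254996,  0.84240857],
       [ 0.        ,  0.        ,  0.        
[... 196 characters left out ...]
extrinsics': array([[ 0.02373037, -0.98779156,  0.15396334,  0.43235509],
       [-0.99932135, -0.01909794,  0.03149759, -0.02076632],
       [-0.02817267, -0.1546063 , -0.9875744 ,  1.24607649],
       [ 0.        ,  0.        ,  0.        ,  1.        ]])}
pot [(0.57, [0.4693, -0.2294, 0.0481])]
lid [(0.8, [0.4269, 0.2018, 0.0307])]
spot [(0.59, [0.6292, 0.0224, 0.0212])]
jar_a [(0.89, [0.6205, -0.0824, 0.0945]), (0.64, [0.6206, 0.1262, 0.0972])]
board [(0.73, [0.6116, 0.0183, 0.0216])]
spool [(0.86, [0.4273, 0.0193, 0.0488])]
wax_tin [(0.95, [0.5296, 0.4017, 0.0631])]
blank [(0.58, [0.7784, 0.1639, 0.0433])]
mallet [(0.96, [0.4591, -0.4186, 0.0194])]
gouge [(0.7, [0.7661, -0.1977, 0.02])]
```

View pics/top0.png

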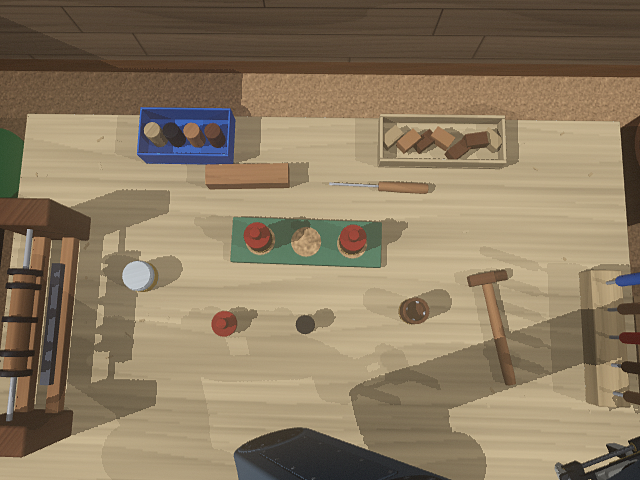

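View pics/scene0.png

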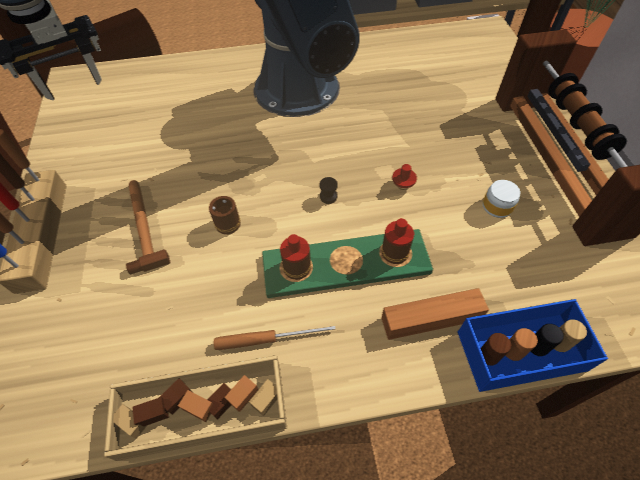

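The free mark is the middle one, between the jars at (258,237) and (352,240). The pot is at (414,310), the lid at (224,323) and the spool at (305,324). I'll measure them from the depth images.

```bash
cat > h.py <<'E'
import numpy as np, cv2
from scipy.optimize import least_squares
from cell import r
def cloud(n):
    c=r.get_calibration(n); p,d=r.camera(n)
    K=c["camera_matrix"];T=c["extrinsics"]
    v,u=np.mgrid[0:480,0:640]
    P=np.stack([(u-K[0,2])/K[0,0]*d,(v-K[1,2])/K[1,1]*d,d],-1)@T[:3,:3].T+T[:3,3]
    P[d==0]=np.nan
    return p,d,P
def near(P,x,y,rad,z0,z1):
    with np.errstate(all='ignore'):
        m=(np.hypot(P[...,0]-x,P[...,1]-y)<rad)&(P[...,2]>z0)&(P[...,2]<z1)
    return P[m],m
def fitR(Q,R,x,y):
    # radius-known outline fit by hull points
    h=cv2.convexHull(Q[:,:2].astype(np.float32))[:,0]
    s=least_squares(lambda a:np.hypot(h[:,0]-a[0],h[:,1]-a[1])-a[2],[x,y,R],loss='soft_l1',f_scale=.002)
    return np.round(s.x,4),len(h)
E
python3 - <<'E'
from h import *
for n in ("top","scene"):
    p,d,P=cloud(n)
    b,_=near(P,0.40,0.1,0.05,-.02,.02); print(n,"bench z",np.median(b[:,2]))
    for nm,x,y,z0,z1,R in [("pot rim",.47,-.2295,.064,.08,.03),("lid flange",.427,.2,.022,.04,.03),("jarR flange",.617,-.083,.09,.105,.03),("jarL flange",.617,.126,.09,.105,.03),("knobL",.617,.126,.12,.14,.012),("knobR",.617,-.083,.12,.14,.012),("lidknob",.427,.2,.055,.075,.012),("spool",.427,.019,.042,.06,.022),("board",.617,.02,.012,.028,.1)]:
        Q,m=near(P,x,y,R+.012 if nm!="board" else .25,z0,z1)
        if len(Q)<5: print(nm,len(Q));continue
        if nm=="board": print(nm,cv2.minAreaRect((Q[:,:2]*1000).astype(np.float32)),np.median(Q[:,2]))
        else: print(nm,len(Q),Q.mean(0).round(4),fitR(Q,R,x,y),"med z",np.median(Q[:,2]).round(4))
    # spot by colour
    hsv=cv2.cvtColor(p,cv2.COLOR_BGR2HSV)
    Q,m=near(P,.62,.022,.05,.012,.028)
    mm=m&~((hsv[...,0]>40)&(hsv[...,0]<100))
    print("spot",fitR(P[mm],.036,.62,.022),mm.sum())
p,d,P=cloud("wrist");cv2.imwrite("pics/w0.png",p)
print(r.get_calibration("wrist"),r.sense()["t"])
E
```

```text
top bench z 0.0011288614415470022
pot rim 290 [ 0.4674 -0.2281  0.0704] (array([ 0.4677, -0.2283,  0.0293]), 32) med z 0.0705
lid flange 415 [0.4285 0.2067 0.0332] (array([0.4285, 0.2081, 0.0295]), 28) med z 0.0332
jarR flange 441 [ 0.6242 -0.0852  0.0986] (array([ 0.6256, -0.0853,  0.0294]), 28) med z 0.0985
jarL flange 439 [0.6262 0.1304 0.0987] (array([0.6273, 0.1316, 0.0296]), 29) med z 0.0986
knobL 95 [0.6263 0.1307 0.132 ] (array([0.6269, 0.1314, 0.0112]), 18) med z 0.1325
knobR 97 [ 0.6253 -0.0853  0.1318] (array([ 0.6255, -0.0856,  0.0115]), 16) med z 0.1317
lidknob 93 [0.4286 0.2077 0.0662] (array([0.4284, 0.2082, 0.0115]), 16) med z 0.0665
spool 287 [0.431  0.0192 0.0512] (array([0.4308, 0.0192, 0.0212]), 23) med z 0.0511
board ((599.6859741210938, 8.620391845703125), (346.1021423339844, 412.83575439453125), 3.7904460430145264) 0.020899959137710034
spot (array([0.6269, 0.0228, 0.0361]), 27) 714
scene bench z 0.0010954501288442664
pot rim 286 [ 0.4707 -0.2307  0.0697] (array([ 0.4692, -0.2303,  0.0298]), 20) med z 0.0703
lid flange 299 [0.4356 0.2034 0.0325] (array([0.4288, 
[... 571 characters left out ...]
(607.4698486328125, 23.26177978515625), (370.3114013671875, 393.3643798828125), 82.01376342773438) 0.020884890065522577
spot (array([0.6245, 0.0208, 0.0377]), 20) 768
{'camera_matrix': array([[406.74971335,   0.        , 320.45668056],
       [  0.        , 406.74971335, 238.14343968],
       [  0.        ,   0.        ,   1.        ]]), 'extrinsics': array([[ 3.62392347e-01, -8.97398746e-01, -2.51688850e-01,
         2.69300853e-01],
       [-9.32025632e-01, -3.48903288e-01, -9.79526240e-02,
        -4.85505437e-01],
       [ 8.74946974e-05,  2.70077741e-01, -9.62838515e-01,
         3.84722018e-01],
       [ 0.00000000e+00,  0.00000000e+00,  0.00000000e+00,
         1.00000000e+00]])} 0.75
```

View pics/w0.png

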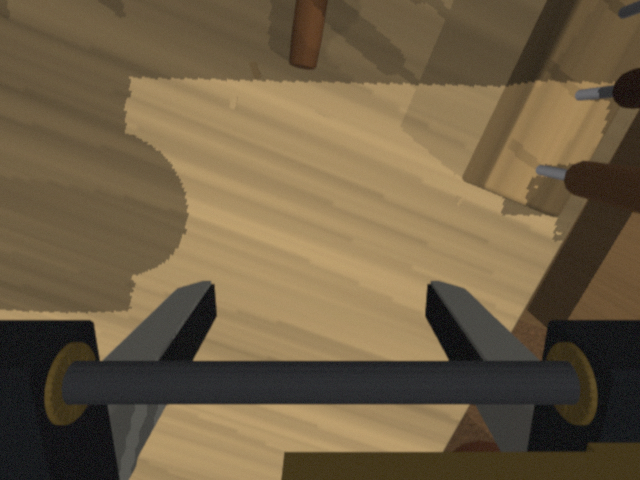

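servo_tool:
  steps:
    - {"dx": 22, "dy": 23, "rz": 5.7}
    - {"dx": 45, "dy": 47, "rz": 11.5}
    - {"dx": 68, "dy": 71, "rz": 17.2}
    - {"dx": 90, "dy": 94, "rz": 23}
    - {"dx": 113, "dy": 118, "rz": 28.7}
    - {"dx": 135, "dy": 142, "rz": 34.4}
    - {"dx": 158, "dy": 165, "rz": 40}
    - {"dx": 180, "dy": 189, "rz": 46}
    - {"dx": 203, "dy": 213, "rz": 51.6}
    - {"dx": 225, "dy": 236, "rz": 57.3}
    - {"dx": 248, "dy": 260, "rz": 63}
    - {"dx": 269, "dy": 283, "rz": 68.8}

```text
invalid input
```

servo_tool:
  steps:
    - {"dx": 0}
    - {"dx": 0}

```text
invalid input
```

```bash
python3 - <<'E'
from h import *
s=r.sense();print(s["t"],s["position"],s["ee_rot"])
p,d,P=cloud("wrist");cv2.imwrite("pics/w1.png",p)
print(r.get_calibration("wrist")["extrinsics"].round(3))
Q,m=near(P,.4685,-.2293,.045,.06,.08);print(len(Q),fitR(Q,.03,.4685,-.2293),np.median(Q[:,2]))
Q,m=near(P,.4685,-.2293,.12,-.02,.01);print(np.median(Q[:,2]))
E
```

```text
0.75 [ 0.19932422 -0.51258257  0.24362728] [-1.30438847e-05  9.82860571e-01  1.84350473e-01 -1.89228070e-06]
[[ 0.362 -0.897 -0.252  0.269]
 [-0.932 -0.349 -0.098 -0.486]
 [ 0.     0.27  -0.963  0.385]
 [ 0.     0.     0.     1.   ]]Traceback (most recent call last):
  File "<stdin>", line 5, in <module>
  File "h.py", line 17, in fitR
    h=cv2.convexHull(Q[:,:2].astype(np.float32))[:,0]
      ~~~~~~~~~~~~~~~~~~~~~~~~~~~~~~~~~~~~~~~~~~^^^^^
TypeError: 'NoneType' object is not subscriptable
```

View pics/w1.png

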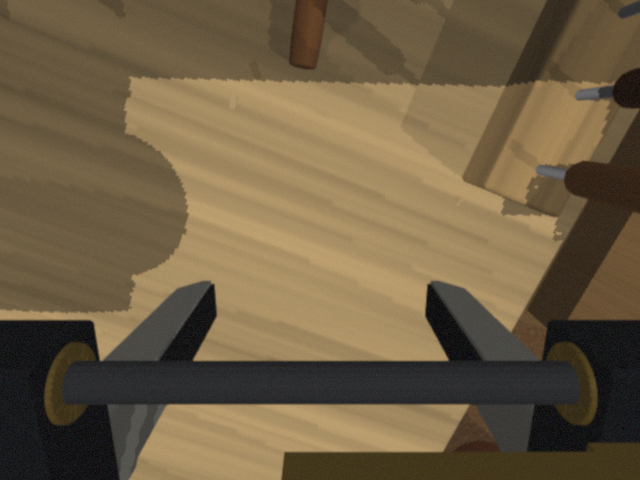

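The call was refused and the view hasn't changed. I'll try again with every key given in each row.

servo_tool:
  steps:
    - {"dx": 0, "dy": 0, "dz": 0, "rx": 0, "ry": 0, "rz": 0, "claw": 0}

```text
t: 0.88
position: [0.1993, -0.5126, 0.2436]
ee_rot: [-0.0, 0.983, 0.184, -0.0]
ft_force: [0.0, 0.1, -0.2]
gripper_width: 0.0929
```

servo_tool:
  steps:
    - {"dx": 22, "dy": 23, "dz": 0, "rx": 0, "ry": 0, "rz": 5.7, "claw": 0}
    - {"dx": 45, "dy": 47, "dz": 0, "rx": 0, "ry": 0, "rz": 11.5, "claw": 0}
    - {"dx": 68, "dy": 71, "dz": 0, "rx": 0, "ry": 0, "rz": 17.2, "claw": 0}
    - {"dx": 90, "dy": 94, "dz": 0, "rx": 0, "ry": 0, "rz": 23, "claw": 0}
    - {"dx": 113, "dy": 118, "dz": 0, "rx": 0, "ry": 0, "rz": 28.7, "claw": 0}
    - {"dx": 135, "dy": 142, "dz": 0, "rx": 0, "ry": 0, "rz": 34.4, "claw": 0}
    - {"dx": 158, "dy": 165, "dz": 0, "rx": 0, "ry": 0, "rz": 40, "claw": 0}
    - {"dx": 180, "dy": 189, "dz": 0, "rx": 0, "ry": 0, "rz": 46, "claw": 0}
    - {"dx": 203, "dy": 213, "dz": 0, "rx": 0, "ry": 0, "rz": 51.6, "claw": 0}
    - {"dx": 225, "dy": 236, "dz": 0, "rx": 0, "ry": 0, "rz": 57.3, "claw": 0}
    - {"dx": 248, "dy": 260, "dz": 0, "rx": 0, "ry": 0, "rz": 63, "claw": 0}
    - {"dx": 269, "dy": 283, "dz": 0, "rx": 0, "ry": 0, "rz": 68.8, "claw": 0}

```text
t: 1.88
position: [0.4694, -0.2282, 0.2438]
ee_rot: [0.0, 0.705, 0.709, 0.0]
ft_force: [-0.1, -0.7, 0.2]
gripper_width: 0.0932
```

servo_tool:
  steps:
    - {"dx": 0, "dy": 0, "dz": 0, "rx": 0, "ry": 0, "rz": 0, "claw": 0}
    - {"dx": 0, "dy": 0, "dz": 0, "rx": 0, "ry": 0, "rz": 0, "claw": 0}

```text
t: 2.05
position: [0.4689, -0.2286, 0.2435]
ee_rot: [-0.0, 0.706, 0.708, -0.0]
ft_force: [0.6, -0.7, -0.4]
gripper_width: 0.0929
```

```bash
python3 - <<'E'
from h import *
s=r.sense();print(s["t"],s["position"],s["ee_rot"],s["q"])
p,d,P=cloud("wrist");cv2.imwrite("pics/w2.png",p)
print(r.get_calibration("wrist")["extrinsics"].round(3))
Q,m=near(P,.4685,-.2293,.12,-.02,.01);print(np.median(Q[:,2]))
Q,m=near(P,.4685,-.2293,.045,.06,.08);print(len(Q));print(fitR(Q,.03,.4685,-.2293),np.median(Q[:,2]))
E
```

```text
2.05 [ 0.46892097 -0.22863959  0.24354064] [-4.36998315e-05  7.06089615e-01  7.08122484e-01 -5.04322019e-05] [-5.42881658e-01  2.99580228e-01  1.72419912e+00 -8.57221445e-05
  1.11792226e+00 -5.45719057e-01]
[[ 1.     0.001 -0.001  0.469]
 [ 0.001 -0.963 -0.27  -0.155]
 [-0.001  0.27  -0.963  0.385]
 [ 0.     0.     0.     1.   ]]
0.00015483711225755536
2373
(array([ 0.4676, -0.2298,  0.0296]), 54) 0.06970561033575068
```

View pics/w2.png

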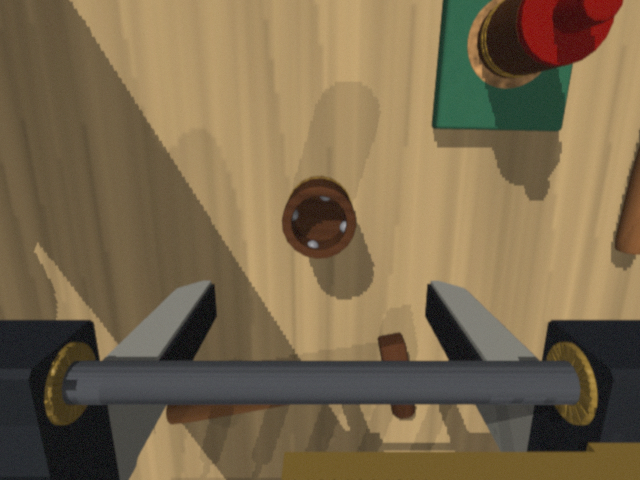

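The pot is centred between the fingers, with its rim at (319,218), so I'll descend and grip it.

servo_tool:
  newtons: 20
  steps:
    - {"dx": -1, "dy": -1, "dz": -20, "rx": 0, "ry": 0, "rz": 0, "claw": 0}
    - {"dx": -1, "dy": -1, "dz": -50, "rx": 0, "ry": 0, "rz": 0, "claw": 0}
    - {"dx": -1, "dy": -1, "dz": -80, "rx": 0, "ry": 0, "rz": 0, "claw": 0}
    - {"dx": -1, "dy": -1, "dz": -110, "rx": 0, "ry": 0, "rz": 0, "claw": 0}
    - {"dx": -1, "dy": -1, "dz": -135, "rx": 0, "ry": 0, "rz": 0, "claw": 0}
    - {"dx": -1, "dy": -1, "dz": -160, "rx": 0, "ry": 0, "rz": 0, "claw": 0}
    - {"dx": -1, "dy": -1, "dz": -180, "rx": 0, "ry": 0, "rz": 0, "claw": 0}
    - {"dx": -1, "dy": -1, "dz": -193, "rx": 0, "ry": 0, "rz": 0, "claw": 0}
    - {"dx": -1, "dy": -1, "dz": -193, "rx": 0, "ry": 0, "rz": 0, "claw": 0}

```text
t: 2.85
position: [0.4654, -0.2309, 0.0484]
ee_rot: [-0.002, 0.708, 0.706, -0.001]
ft_force: [-0.5, 0.4, -1.0]
gripper_width: 0.093
```

servo_tool:
  newtons: 20
  steps:
    - {"dx": 0, "dy": 0, "dz": 0, "rx": 0, "ry": 0, "rz": 0, "claw": 1}
    - {"dx": 0, "dy": 0, "dz": 0, "rx": 0, "ry": 0, "rz": 0, "claw": 1}
    - {"dx": 0, "dy": 0, "dz": 0, "rx": 0, "ry": 0, "rz": 0, "claw": 1}
    - {"dx": 0, "dy": 0, "dz": 0, "rx": 0, "ry": 0, "rz": 0, "claw": 1}
    - {"dx": 0, "dy": 0, "dz": 0, "rx": 0, "ry": 0, "rz": 0, "claw": 1}
    - {"dx": 0, "dy": 0, "dz": 0, "rx": 0, "ry": 0, "rz": 0, "claw": 1}

```text
t: 3.35
position: [0.4675, -0.2307, 0.0511]
ee_rot: [0.0, 0.707, 0.707, 0.0]
ft_force: [-1.4, -0.7, 5.1]
gripper_width: 0.0593
```

servo_tool:
  newtons: 20
  steps:
    - {"dx": 0, "dy": 0, "dz": 8, "rx": 0, "ry": 0, "rz": 0, "claw": 1}
    - {"dx": 0, "dy": 0, "dz": 30, "rx": 0, "ry": 0, "rz": 0, "claw": 1}
    - {"dx": 0, "dy": 0, "dz": 60, "rx": 0, "ry": 0, "rz": 0, "claw": 1}
    - {"dx": 0, "dy": 0, "dz": 90, "rx": 0, "ry": 0, "rz": 0, "claw": 1}
    - {"dx": 0, "dy": 0, "dz": 120, "rx": 0, "ry": 0, "rz": 0, "claw": 1}
    - {"dx": 10, "dy": 15, "dz": 145, "rx": 0, "ry": 0, "rz": 0, "claw": 1}
    - {"dx": 27, "dy": 43, "dz": 155, "rx": 0, "ry": 0, "rz": 0, "claw": 1}
    - {"dx": 45, "dy": 72, "dz": 155, "rx": 0, "ry": 0, "rz": 0, "claw": 1}
    - {"dx": 63, "dy": 101, "dz": 155, "rx": 0, "ry": 0, "rz": 0, "claw": 1}
    - {"dx": 81, "dy": 130, "dz": 155, "rx": 0, "ry": 0, "rz": 0, "claw": 1}
    - {"dx": 99, "dy": 158, "dz": 155, "rx": 0, "ry": 0, "rz": 0, "claw": 1}
    - {"dx": 117, "dy": 187, "dz": 155, "rx": 0, "ry": 0, "rz": 0, "claw": 1}

```text
t: 4.35
position: [0.5845, -0.042, 0.2059]
ee_rot: [-0.0, 0.707, 0.707, -0.0]
ft_force: [1.1, -0.4, -4.6]
gripper_width: 0.0599
```

servo_tool:
  newtons: 20
  steps:
    - {"dx": 15, "dy": 23, "dz": 0, "rx": 0, "ry": 0, "rz": 0, "claw": 1}
    - {"dx": 28, "dy": 45, "dz": 0, "rx": 0, "ry": 0, "rz": 0, "claw": 1}
    - {"dx": 38, "dy": 60, "dz": 0, "rx": 0, "ry": 0, "rz": 0, "claw": 1}
    - {"dx": 42, "dy": 66, "dz": 0, "rx": 0, "ry": 0, "rz": 0, "claw": 1}
    - {"dx": 42, "dy": 66, "dz": 0, "rx": 0, "ry": 0, "rz": 0, "claw": 1}
    - {"dx": 42, "dy": 66, "dz": 0, "rx": 0, "ry": 0, "rz": 0, "claw": 1}

```text
t: 4.85
position: [0.6258, 0.022, 0.2055]
ee_rot: [-0.0, 0.707, 0.707, -0.0]
ft_force: [0.3, -0.3, -4.1]
gripper_width: 0.0596
```

```bash
python3 - <<'E'
from h import *
s=r.sense();print(s["t"],s["position"],s["ee_rot"],s["ft_force"],s["gripper_width"])
for n in ("wrist","top","scene"):
    p,d,P=cloud(n);cv2.imwrite(f"pics/{n}3.png",p)
    for nm,x,y,z0,z1,R in [("potrim held",.627,.022,.215,.235,.03),("jarR flange",.6265,-.086,.09,.105,.03),("jarL flange",.6275,.13,.09,.105,.03)]:
        Q,m=near(P,x,y,R+.012,z0,z1)
        if len(Q)<5: print(nm,len(Q));continue
        print(n,nm,len(Q),fitR(Q,R,x,y),"med z",np.median(Q[:,2]).round(4))
E
```

```text
4.85 [0.62575068 0.02198591 0.205469  ] [-2.64346652e-04  7.06732058e-01  7.07481115e-01 -4.46319133e-04] [ 0.2761313  -0.33718057 -4.06289921] 0.059644559561408
wrist potrim held 11597 (array([0.6252, 0.0234, 0.0307]), 28) med z 0.224
wrist jarR flange 16 (array([ 0.6258, -0.0934,  0.0236]), 7) med z 0.098
wrist jarL flange 7155 (array([0.6271, 0.1308, 0.0297]), 48) med z 0.098
potrim held 0
top jarR flange 443 (array([ 0.6255, -0.0855,  0.0294]), 30) med z 0.0988
top jarL flange 40 (array([0.6274, 0.1314, 0.0293]), 7) med z 0.0994
scene potrim held 58 (array([0.6159, 0.015 , 0.0259]), 7) med z 0.2251
scene jarR flange 474 (array([ 0.6267, -0.087 ,  0.0297]), 28) med z 0.0989
scene jarL flange 453 (array([0.628 , 0.13  , 0.0298]), 26) med z 0.0986
```

View pics/wrist3.png

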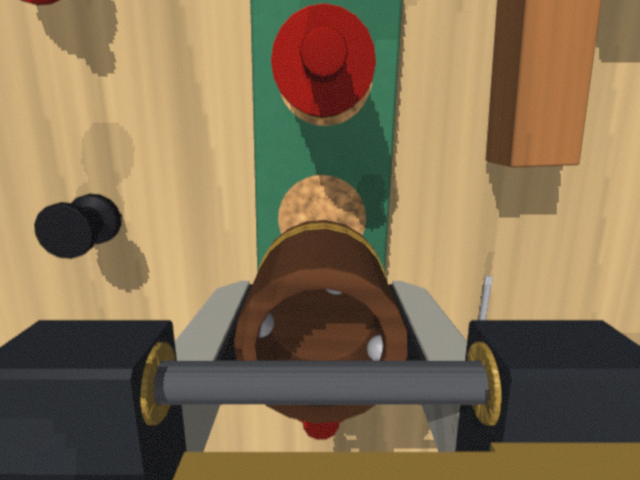

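View pics/scene3.png

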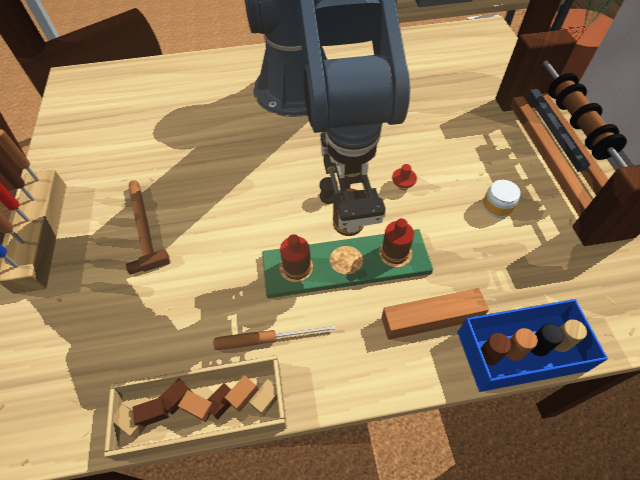

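The pot is held upright. In the wrist picture the mark shows at (322,205), jar L at (323,55) and the board edges at columns about 255 and 398. I'll fit the mark's circle and the board's edges in this view.

```bash
python3 - <<'E'
from h import *
p=cv2.imread("pics/wrist3.png");c=r.get_calibration("wrist");K=c["camera_matrix"];T=c["extrinsics"]
hsv=cv2.cvtColor(p,cv2.COLOR_BGR2HSV)
g=((hsv[...,0]>55)&(hsv[...,0]<95)&(hsv[...,1]>80)).astype(np.uint8)
def ray(u,v,z=.0205):
    D=T[:3,:3]@np.array([(u-K[0,2])/K[0,0],(v-K[1,2])/K[1,1],1]);return (T[:3,3]+D*(z-T[2,3])/D[2])[:2]
pts=[]
for u in range(292,354,3):
    col=g[130:222,u]; 
    i=np.where(col)[0]
    pts.append(ray(u,130+i.max()+.5))
for v in range(188,215,3):
    row=g[v]; l=[u for u in range(260,322) if row[u]]; 
    pts.append(ray(max(l)+.5,v))
pts=np.array(pts)
s=least_squares(lambda a:np.hypot(*(pts-a[:2]).T)-.036,[.626,.022],loss='soft_l1',f_scale=.001);print(s.x,np.abs(s.fun).max())
for v in (130,150,170,260):
    i=np.where(g[v])[0];print(v,ray(i.min(),v),ray(i.max()+1,v))
E
```

```text
[0.62657827 0.02227413] 0.0005295379149485302
130 [0.5750968  0.09178481] [0.68209333 0.09175809]
150 [0.57443331 0.07659997] [0.68203454 0.07657855]
170 [0.57454839 0.06101525] [0.6819742  0.06099946]
260 [ 0.57299071 -0.01451193] [ 0.68041349 -0.01450064]
```

servo_tool:
  newtons: 20
  steps:
    - {"dx": 1, "dy": -0.7, "dz": -20, "rx": 0, "ry": 0, "rz": 0, "claw": 1}
    - {"dx": 1, "dy": -0.7, "dz": -45, "rx": 0, "ry": 0, "rz": 0, "claw": 1}
    - {"dx": 1, "dy": -0.7, "dz": -70, "rx": 0, "ry": 0, "rz": 0, "claw": 1}
    - {"dx": 1, "dy": -0.7, "dz": -95, "rx": 0, "ry": 0, "rz": 0, "claw": 1}
    - {"dx": 1, "dy": -0.7, "dz": -112, "rx": 0, "ry": 0, "rz": 0, "claw": 1}
    - {"dx": 1, "dy": -0.7, "dz": -122, "rx": 0, "ry": 0, "rz": 0, "claw": 1}
    - {"dx": 1, "dy": -0.7, "dz": -128, "rx": 0, "ry": 0, "rz": 0, "claw": 1}
    - {"dx": 1, "dy": -0.7, "dz": -131, "rx": 0, "ry": 0, "rz": 0, "claw": 1}
    - {"dx": 1, "dy": -0.7, "dz": -133, "rx": 0, "ry": 0, "rz": 0, "claw": 1}
    - {"dx": 1, "dy": -0.7, "dz": -133, "rx": 0, "ry": 0, "rz": 0, "claw": 1}
    - {"dx": 1, "dy": -0.7, "dz": -133, "rx": 0, "ry": 0, "rz": 0, "claw": 1}

```text
t: 5.92
position: [0.6278, 0.0216, 0.0735]
ee_rot: [0.001, 0.707, 0.707, 0.0]
ft_force: [0.3, 0.2, -3.4]
gripper_width: 0.0593
```

servo_tool:
  newtons: 20
  steps:
    - {"dx": 0, "dy": 0, "dz": -0.7, "rx": 0, "ry": 0, "rz": 0, "claw": 1}
    - {"dx": 0, "dy": 0, "dz": -1.2, "rx": 0, "ry": 0, "rz": 0, "claw": 1}
    - {"dx": 0, "dy": 0, "dz": -1.2, "rx": 0, "ry": 0, "rz": 0, "claw": 1}
    - {"dx": 0, "dy": 0, "dz": -1.2, "rx": 0, "ry": 0, "rz": 0, "claw": 1}

```text
t: 6.25
position: [0.6274, 0.0217, 0.0716]
ee_rot: [0.0, 0.707, 0.707, 0.0]
ft_force: [-0.4, -0.0, -3.0]
gripper_width: 0.0595
```

servo_tool:
  newtons: 20
  steps:
    - {"dx": -0.5, "dy": 0, "dz": -0.5, "rx": 0, "ry": 0, "rz": 0, "claw": 1}
    - {"dx": -0.5, "dy": 0, "dz": -0.7, "rx": 0, "ry": 0, "rz": 0, "claw": 1}
    - {"dx": -0.5, "dy": 0, "dz": -0.7, "rx": 0, "ry": 0, "rz": 0, "claw": 1}
    - {"dx": -0.5, "dy": 0, "dz": -0.7, "rx": 0, "ry": 0, "rz": 0, "claw": 1}

```text
t: 6.58
position: [0.6271, 0.0217, 0.0712]
ee_rot: [0.0, 0.707, 0.707, 0.0]
ft_force: [-2.4, 0.6, 3.3]
gripper_width: 0.0594
```

The force went from -3 to +3.3 N, so the pot is touching down. Now I'll release it.

servo_tool:
  newtons: 20
  steps:
    - {"dx": 0, "dy": 0, "dz": 0, "rx": 0, "ry": 0, "rz": 0, "claw": 0}
    - {"dx": 0, "dy": 0, "dz": 0, "rx": 0, "ry": 0, "rz": 0, "claw": 0}
    - {"dx": 0, "dy": 0, "dz": 0, "rx": 0, "ry": 0, "rz": 0, "claw": 0}
    - {"dx": 0, "dy": 0, "dz": 0, "rx": 0, "ry": 0, "rz": 0, "claw": 0}
    - {"dx": 0, "dy": 0, "dz": 0, "rx": 0, "ry": 0, "rz": 0, "claw": 0}

```text
t: 7.0
position: [0.6268, 0.0217, 0.0707]
ee_rot: [0.0, 0.707, 0.707, 0.0]
ft_force: [-0.2, -0.1, -0.3]
gripper_width: 0.0881
```

servo_tool:
  steps:
    - {"dx": 0, "dy": 0, "dz": 15, "rx": 0, "ry": 0, "rz": 0, "claw": 0}
    - {"dx": 0, "dy": 0, "dz": 45, "rx": 0, "ry": 0, "rz": 0, "claw": 0}
    - {"dx": 0, "dy": 0, "dz": 80, "rx": 0, "ry": 0, "rz": 0, "claw": 0}
    - {"dx": 0, "dy": 0, "dz": 115, "rx": 0, "ry": 0, "rz": 0, "claw": 0}
    - {"dx": 0, "dy": 0, "dz": 150, "rx": 0, "ry": 0, "rz": 0, "claw": 0}
    - {"dx": 0, "dy": -15, "dz": 180, "rx": 0, "ry": 0, "rz": 0, "claw": 0}
    - {"dx": 0, "dy": -40, "dz": 190, "rx": 0, "ry": 0, "rz": 0, "claw": 0}
    - {"dx": 0, "dy": -55, "dz": 190, "rx": 0, "ry": 0, "rz": 0, "claw": 0}
    - {"dx": 0, "dy": -60, "dz": 190, "rx": 0, "ry": 0, "rz": 0, "claw": 0}
    - {"dx": 0, "dy": -60, "dz": 190, "rx": 0, "ry": 0, "rz": 0, "claw": 0}
    - {"dx": 0, "dy": -60, "dz": 190, "rx": 0, "ry": 0, "rz": 0, "claw": 0}

```text
t: 7.92
position: [0.6263, -0.0379, 0.259]
ee_rot: [-0.001, 0.707, 0.707, -0.001]
ft_force: [0.5, 0.5, -0.2]
gripper_width: 0.0926
```

```bash
python3 - <<'E'
from h import *
s=r.sense();print(s["t"],s["position"])
for n in ("wrist","scene"):
    p,d,P=cloud(n);cv2.imwrite(f"pics/{n}4.png",p)
    for nm,x,y,z0,z1,R in [("potrim",.627,.022,.08,.1,.03),("jarR flange",.6265,-.086,.09,.105,.03),("jarL flange",.6275,.13,.09,.105,.03)]:
        Q,m=near(P,x,y,R+.012,z0,z1)
        if len(Q)<5: print(nm,len(Q));continue
        print(n,nm,len(Q),fitR(Q,R,x,y),"med z",np.median(Q[:,2]).round(4))
E
```

```text
7.9167 [ 0.62625695 -0.03793893  0.25895105]
wrist potrim 2679 (array([0.6272, 0.0224, 0.0296]), 47) med z 0.0898
wrist jarR flange 3062 (array([ 0.626 , -0.0862,  0.0298]), 43) med z 0.0981
wrist jarL flange 1604 (array([0.6271, 0.1301, 0.0294]), 24) med z 0.0979
scene potrim 396 (array([0.6282, 0.0216, 0.0296]), 29) med z 0.0896
scene jarR flange 470 (array([ 0.627 , -0.087 ,  0.0296]), 30) med z 0.0989
scene jarL flange 450 (array([0.6277, 0.1299, 0.0298]), 29) med z 0.0987
```

View pics/wrist4.png

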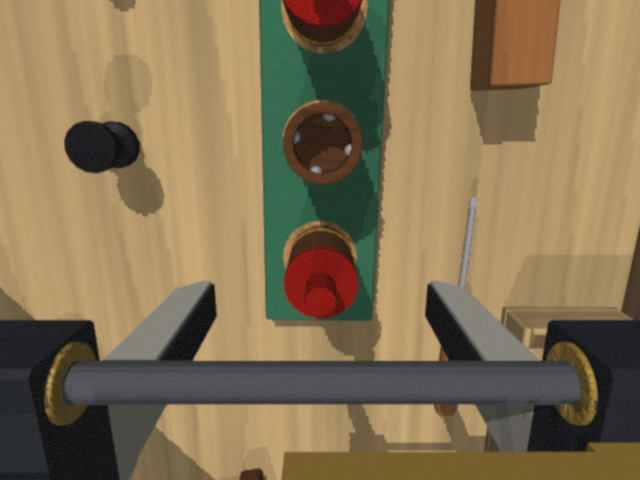

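The pot is centred at (322,142) and in line with both jars to within about 1 mm. Next is the lid.

servo_tool:
  steps:
    - {"dx": -10, "dy": 12, "dz": 0, "rx": 0, "ry": 0, "rz": 0, "claw": 0}
    - {"dx": -28, "dy": 35, "dz": 0, "rx": 0, "ry": 0, "rz": 0, "claw": 0}
    - {"dx": -48, "dy": 60, "dz": 0, "rx": 0, "ry": 0, "rz": 0, "claw": 0}
    - {"dx": -70, "dy": 86, "dz": 0, "rx": 0, "ry": 0, "rz": 0, "claw": 0}
    - {"dx": -92, "dy": 114, "dz": 0, "rx": 0, "ry": 0, "rz": 0, "claw": 0}
    - {"dx": -115, "dy": 142, "dz": 0, "rx": 0, "ry": 0, "rz": 0, "claw": 0}
    - {"dx": -138, "dy": 170, "dz": 0, "rx": 0, "ry": 0, "rz": 0, "claw": 0}
    - {"dx": -160, "dy": 198, "dz": 0, "rx": 0, "ry": 0, "rz": 0, "claw": 0}
    - {"dx": -180, "dy": 223, "dz": 0, "rx": 0, "ry": 0, "rz": 0, "claw": 0}
    - {"dx": -193, "dy": 239, "dz": -10, "rx": 0, "ry": 0, "rz": 0, "claw": 0}
    - {"dx": -198, "dy": 245, "dz": -20, "rx": 0, "ry": 0, "rz": 0, "claw": 0}
    - {"dx": -198, "dy": 245, "dz": -20, "rx": 0, "ry": 0, "rz": 0, "claw": 0}

```text
t: 9.02
position: [0.427, 0.2077, 0.2388]
ee_rot: [-0.001, 0.706, 0.708, -0.001]
ft_force: [0.1, -0.6, 0.4]
gripper_width: 0.0927
```

servo_tool:
  steps:
    - {"dx": 0, "dy": 0, "dz": 0, "rx": 0, "ry": 0, "rz": 0, "claw": 0}
    - {"dx": 0, "dy": 0, "dz": 0, "rx": 0, "ry": 0, "rz": 0, "claw": 0}

```text
t: 9.18
position: [0.4295, 0.2062, 0.2408]
ee_rot: [0.0, 0.707, 0.707, -0.0]
ft_force: [-0.9, 0.3, 0.2]
gripper_width: 0.0929
```

```bash
python3 - <<'E'
from h import *
s=r.sense();print(s["t"],s["position"],s["ee_rot"],s["q"])
for n in ("wrist",):
    p,d,P=cloud(n);cv2.imwrite(f"pics/{n}5.png",p)
    for nm,x,y,z0,z1,R in [("lidfl",.4287,.2075,.025,.04,.03),("knob",.4287,.2075,.058,.075,.012),("knob2",.4287,.2075,.04,.075,.012)]:
        Q,m=near(P,x,y,R+.012,z0,z1)
        if len(Q)<5: print(nm,len(Q));continue
        print(n,nm,len(Q),fitR(Q,R,x,y),"med z",np.median(Q[:,2]).round(4),Q[:,2].max())
E
```

```text
9.1833 [0.42953977 0.20617591 0.24076057] [ 5.38862636e-05  7.07003985e-01  7.07209555e-01 -8.04381224e-05] [ 3.49851535e-01  2.20134728e-01  1.83786401e+00 -1.87395496e-04
  1.08369429e+00  3.49648538e-01]
wrist lidfl 2768 (array([0.428 , 0.2074, 0.0296]), 48) med z 0.0321 0.03968559954201373
wrist knob 680 (array([0.428 , 0.2075, 0.0115]), 30) med z 0.0658 0.06848913791446481
wrist knob2 779 (array([0.428 , 0.2076, 0.0116]), 33) med z 0.0657 0.06848913791446481
```

View pics/wrist5.png

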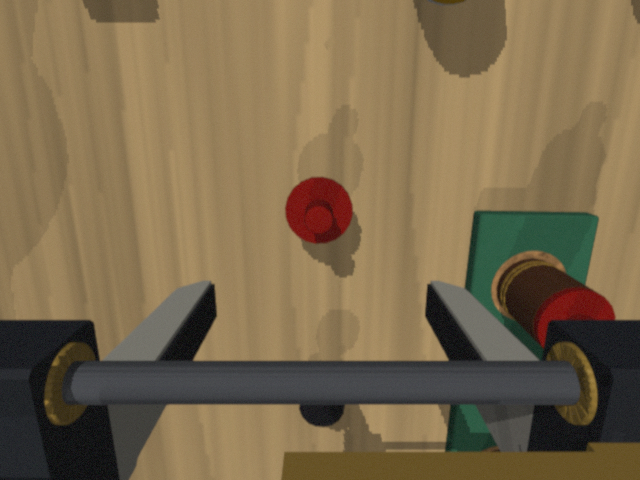

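The lid's flange is at (319,210), centred between the fingers. I'll descend onto the knob.

servo_tool:
  newtons: 50
  steps:
    - {"dx": -1.5, "dy": 1.3, "dz": -20, "rx": 0, "ry": 0, "rz": 0, "claw": 0}
    - {"dx": -1.5, "dy": 1.3, "dz": -50, "rx": 0, "ry": 0, "rz": 0, "claw": 0}
    - {"dx": -1.5, "dy": 1.3, "dz": -80, "rx": 0, "ry": 0, "rz": 0, "claw": 0}
    - {"dx": -1.5, "dy": 1.3, "dz": -110, "rx": 0, "ry": 0, "rz": 0, "claw": 0}
    - {"dx": -1.5, "dy": 1.3, "dz": -135, "rx": 0, "ry": 0, "rz": 0, "claw": 0}
    - {"dx": -1.5, "dy": 1.3, "dz": -155, "rx": 0, "ry": 0, "rz": 0, "claw": 0}
    - {"dx": -1.5, "dy": 1.3, "dz": -168, "rx": 0, "ry": 0, "rz": 0, "claw": 0}
    - {"dx": -1.5, "dy": 1.3, "dz": -175, "rx": 0, "ry": 0, "rz": 0, "claw": 0}
    - {"dx": -1.5, "dy": 1.3, "dz": -179, "rx": 0, "ry": 0, "rz": 0, "claw": 0}
    - {"dx": -1.5, "dy": 1.3, "dz": -179, "rx": 0, "ry": 0, "rz": 0, "claw": 0}
    - {"dx": -1.5, "dy": 1.3, "dz": -179, "rx": 0, "ry": 0, "rz": 0, "claw": 0}

```text
t: 10.15
position: [0.428, 0.2079, 0.0624]
ee_rot: [0.0, 0.707, 0.707, 0.001]
ft_force: [-0.7, -0.4, -0.4]
gripper_width: 0.0931
```

servo_tool:
  newtons: 10
  steps:
    - {"dx": 0, "dy": 0, "dz": 0, "rx": 0, "ry": 0, "rz": 0, "claw": 1}
    - {"dx": 0, "dy": 0, "dz": 0, "rx": 0, "ry": 0, "rz": 0, "claw": 1}
    - {"dx": 0, "dy": 0, "dz": 0, "rx": 0, "ry": 0, "rz": 0, "claw": 1}
    - {"dx": 0, "dy": 0, "dz": 0, "rx": 0, "ry": 0, "rz": 0, "claw": 1}
    - {"dx": 0, "dy": 0, "dz": 0, "rx": 0, "ry": 0, "rz": 0, "claw": 1}
    - {"dx": 0, "dy": 0, "dz": 0, "rx": 0, "ry": 0, "rz": 0, "claw": 1}
    - {"dx": 0, "dy": 0, "dz": 0, "rx": 0, "ry": 0, "rz": 0, "claw": 1}
    - {"dx": 0, "dy": 0, "dz": 0, "rx": 0, "ry": 0, "rz": 0, "claw": 1}

```text
t: 10.82
position: [0.4273, 0.208, 0.0617]
ee_rot: [0.0, 0.707, 0.707, -0.0]
ft_force: [-0.1, 0.6, -0.2]
gripper_width: 0.0443
```

servo_tool:
  newtons: 50
  steps:
    - {"dx": 0, "dy": 0, "dz": 0, "rx": 0, "ry": 0, "rz": 0, "claw": 1}
    - {"dx": 0, "dy": 0, "dz": 0, "rx": 0, "ry": 0, "rz": 0, "claw": 1}
    - {"dx": 0, "dy": 0, "dz": 0, "rx": 0, "ry": 0, "rz": 0, "claw": 1}
    - {"dx": 0, "dy": 0, "dz": 0, "rx": 0, "ry": 0, "rz": 0, "claw": 1}

```text
t: 11.15
position: [0.4273, 0.208, 0.0617]
ee_rot: [-0.0, 0.707, 0.707, -0.0]
ft_force: [0.5, -0.1, -1.2]
gripper_width: 0.0233
```

servo_tool:
  newtons: 50
  steps:
    - {"dx": 0, "dy": 0, "dz": 5, "rx": 0, "ry": 0, "rz": 0, "claw": 1}
    - {"dx": 0, "dy": 0, "dz": 20, "rx": 0, "ry": 0, "rz": 0, "claw": 1}
    - {"dx": 0, "dy": 0, "dz": 50, "rx": 0, "ry": 0, "rz": 0, "claw": 1}
    - {"dx": 0, "dy": 0, "dz": 85, "rx": 0, "ry": 0, "rz": 0, "claw": 1}
    - {"dx": 0, "dy": 0, "dz": 120, "rx": 0, "ry": 0, "rz": 0, "claw": 1}
    - {"dx": 0, "dy": -10, "dz": 145, "rx": 0, "ry": 0, "rz": 0, "claw": 1}
    - {"dx": 10, "dy": -25, "dz": 158, "rx": 0, "ry": 0, "rz": 0, "claw": 1}
    - {"dx": 30, "dy": -45, "dz": 160, "rx": 0, "ry": 0, "rz": 0, "claw": 1}
    - {"dx": 52, "dy": -66, "dz": 160, "rx": 0, "ry": 0, "rz": 0, "claw": 1}
    - {"dx": 75, "dy": -87, "dz": 160, "rx": 0, "ry": 0, "rz": 0, "claw": 1}
    - {"dx": 98, "dy": -108, "dz": 160, "rx": 0, "ry": 0, "rz": 0, "claw": 1}
    - {"dx": 121, "dy": -128, "dz": 160, "rx": 0, "ry": 0, "rz": 0, "claw": 1}

```text
t: 12.15
position: [0.5491, 0.0787, 0.2221]
ee_rot: [-0.0, 0.707, 0.707, -0.0]
ft_force: [1.4, -0.2, -0.7]
gripper_width: 0.0234
```

servo_tool:
  newtons: 50
  steps:
    - {"dx": 20, "dy": -18, "dz": 0, "rx": 0, "ry": 0, "rz": 0, "claw": 1}
    - {"dx": 42, "dy": -35, "dz": 0, "rx": 0, "ry": 0, "rz": 0, "claw": 1}
    - {"dx": 60, "dy": -46, "dz": 0, "rx": 0, "ry": 0, "rz": 0, "claw": 1}
    - {"dx": 72, "dy": -53, "dz": 0, "rx": 0, "ry": 0, "rz": 0, "claw": 1}
    - {"dx": 78.5, "dy": -57, "dz": 0, "rx": 0, "ry": 0, "rz": 0, "claw": 1}
    - {"dx": 78.5, "dy": -57, "dz": 0, "rx": 0, "ry": 0, "rz": 0, "claw": 1}
    - {"dx": 78.5, "dy": -57, "dz": 0, "rx": 0, "ry": 0, "rz": 0, "claw": 1}
    - {"dx": 78.5, "dy": -57, "dz": 0, "rx": 0, "ry": 0, "rz": 0, "claw": 1}

```text
t: 12.82
position: [0.6261, 0.0236, 0.2218]
ee_rot: [-0.0, 0.707, 0.708, -0.0]
ft_force: [-0.6, 0.4, -1.4]
gripper_width: 0.0233
```

```bash
python3 - <<'E'
from h import *
s=r.sense();print(s["t"],s["position"],s["ee_rot"],s["ft_force"],s["gripper_width"])
for n in ("wrist","scene"):
    p,d,P=cloud(n);cv2.imwrite(f"pics/{n}6.png",p)
    for nm,x,y,z0,z1,R in [("held flange",.627,.022,.185,.2,.03),("pot",.627,.022,.08,.1,.03)]:
        Q,m=near(P,x,y,R+.012,z0,z1)
        if len(Q)<5: print(nm,len(Q));continue
        print(n,nm,len(Q),fitR(Q,R,x,y),"med z",np.median(Q[:,2]).round(4),Q[:,2].max())
E
```

```text
12.8167 [0.62610209 0.02358863 0.22181873] [-2.28759091e-04  7.06674681e-01  7.07538569e-01 -1.23390174e-04] [-0.61358803  0.44176982 -1.41549007] 0.023281530858944202
wrist held flange 5475 (array([0.6264, 0.0234, 0.0297]), 36) med z 0.1922 0.19998816534379163
wrist pot 1628 (array([0.6272, 0.023 , 0.0294]), 37) med z 0.0897 0.09254054357890612
scene held flange 207 (array([0.6273, 0.0222, 0.0297]), 19) med z 0.1926 0.1966736737103464
scene pot 394 (array([0.6282, 0.0218, 0.0296]), 28) med z 0.0897 0.0947751346884187
```

View pics/wrist6.png

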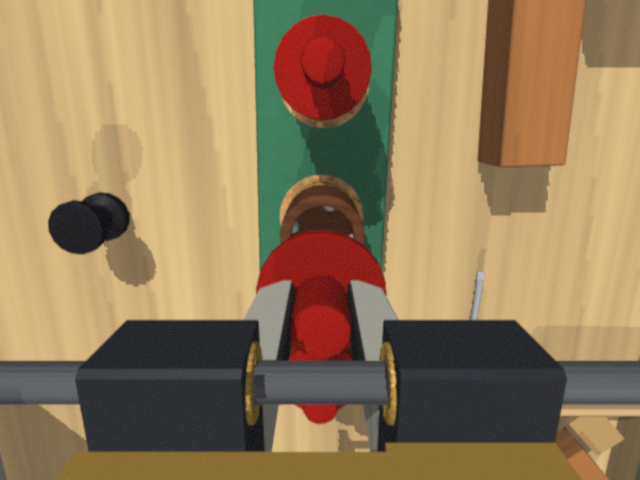

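View pics/scene6.png

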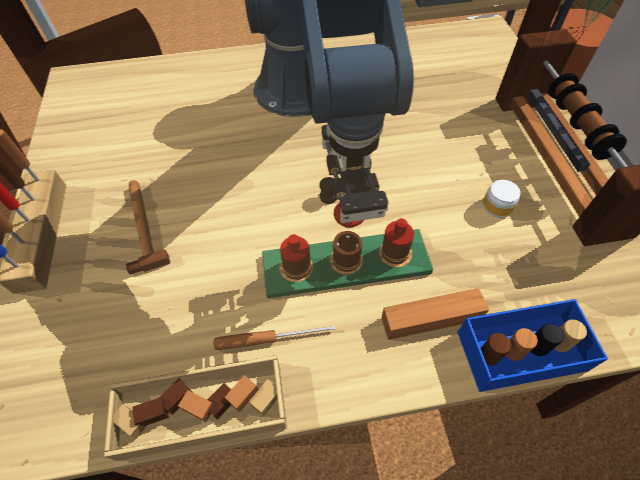

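Both views put the held lid 0.9 mm short in x and about 0.5 mm far in y. I'll correct that and go down to just above the balls.

servo_tool:
  newtons: 55
  steps:
    - {"dx": 0.9, "dy": -0.5, "dz": -12, "rx": 0, "ry": 0, "rz": 0, "claw": 1}
    - {"dx": 0.9, "dy": -0.5, "dz": -28, "rx": 0, "ry": 0, "rz": 0, "claw": 1}
    - {"dx": 0.9, "dy": -0.5, "dz": -44, "rx": 0, "ry": 0, "rz": 0, "claw": 1}
    - {"dx": 0.9, "dy": -0.5, "dz": -56, "rx": 0, "ry": 0, "rz": 0, "claw": 1}
    - {"dx": 0.9, "dy": -0.5, "dz": -64, "rx": 0, "ry": 0, "rz": 0, "claw": 1}
    - {"dx": 0.9, "dy": -0.5, "dz": -70, "rx": 0, "ry": 0, "rz": 0, "claw": 1}
    - {"dx": 0.9, "dy": -0.5, "dz": -74, "rx": 0, "ry": 0, "rz": 0, "claw": 1}
    - {"dx": 0.9, "dy": -0.5, "dz": -78, "rx": 0, "ry": 0, "rz": 0, "claw": 1}
    - {"dx": 0.9, "dy": -0.5, "dz": -80, "rx": 0, "ry": 0, "rz": 0, "claw": 1}
    - {"dx": 0.9, "dy": -0.5, "dz": -80, "rx": 0, "ry": 0, "rz": 0, "claw": 1}
    - {"dx": 0.9, "dy": -0.5, "dz": -80, "rx": 0, "ry": 0, "rz": 0, "claw": 1}
    - {"dx": 0.9, "dy": -0.5, "dz": -80, "rx": 0, "ry": 0, "rz": 0, "claw": 1}

```text
t: 13.92
position: [0.6279, 0.0225, 0.1422]
ee_rot: [0.0, 0.707, 0.707, 0.0]
ft_force: [0.3, 0.3, -1.4]
gripper_width: 0.0233
```

```bash
python3 - <<'E'
from h import *
s=r.sense();print(s["t"],s["position"],s["ft_force"],s["moment"],s["gripper_width"])
p,d=r.camera("wrist");cv2.imwrite("pics/w7.png",p)
E
```

```text
13.9167 [0.62794184 0.02248049 0.14218344] [ 0.26935841  0.27113838 -1.38873935] [-0.06232656 -0.06873534  0.00625255] 0.023270191311583286
```

View pics/w7.png

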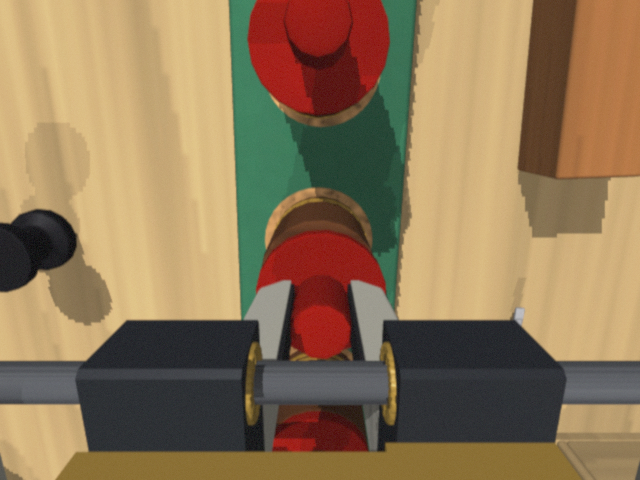

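The plug's end is in the mouth with no side load. I'll correct x and press slowly.

servo_tool:
  newtons: 55
  steps:
    - {"dx": -0.8, "dy": 0.2, "dz": -0.5, "rx": 0, "ry": 0, "rz": 0, "claw": 1}
    - {"dx": -0.8, "dy": 0.2, "dz": -2, "rx": 0, "ry": 0, "rz": 0, "claw": 1}
    - {"dx": -0.8, "dy": 0.2, "dz": -4, "rx": 0, "ry": 0, "rz": 0, "claw": 1}
    - {"dx": -0.8, "dy": 0.2, "dz": -5.5, "rx": 0, "ry": 0, "rz": 0, "claw": 1}
    - {"dx": -0.8, "dy": 0.2, "dz": -7, "rx": 0, "ry": 0, "rz": 0, "claw": 1}
    - {"dx": -0.8, "dy": 0.2, "dz": -7, "rx": 0, "ry": 0, "rz": 0, "claw": 1}

```text
t: 14.47
position: [0.6275, 0.0228, 0.1357]
ee_rot: [0.001, 0.707, 0.707, 0.001]
ft_force: [-0.3, 0.8, 6.9]
gripper_width: 0.0232
```

servo_tool:
  newtons: 55
  steps:
    - {"dx": 0, "dy": 0, "dz": -0.7, "rx": 0, "ry": 0, "rz": 0, "claw": 1}
    - {"dx": 0, "dy": 0, "dz": -1.4, "rx": 0, "ry": 0, "rz": 0, "claw": 1}
    - {"dx": 0, "dy": 0, "dz": -2, "rx": 0, "ry": 0, "rz": 0, "claw": 1}
    - {"dx": 0, "dy": 0, "dz": -2, "rx": 0, "ry": 0, "rz": 0, "claw": 1}

```text
t: 14.8
position: [0.6277, 0.0228, 0.1339]
ee_rot: [0.001, 0.707, 0.707, 0.001]
ft_force: [-0.3, 1.1, 4.9]
gripper_width: 0.0226
```

servo_tool:
  newtons: 60
  steps:
    - {"dx": -0.3, "dy": 0, "dz": -0.7, "rx": 0, "ry": 0, "rz": 0, "claw": 1}
    - {"dx": -0.3, "dy": 0, "dz": -1.4, "rx": 0, "ry": 0, "rz": 0, "claw": 1}
    - {"dx": -0.3, "dy": 0, "dz": -2, "rx": 0, "ry": 0, "rz": 0, "claw": 1}
    - {"dx": -0.3, "dy": 0, "dz": -2, "rx": 0, "ry": 0, "rz": 0, "claw": 1}

```text
t: 15.13
position: [0.6262, 0.0227, 0.13]
ee_rot: [-0.0, 0.707, 0.707, -0.0]
ft_force: [-0.5, -0.2, -5.6]
gripper_width: 0.0229
```

```bash
python3 - <<'E'
from h import *
s=r.sense();print(s["t"],s["position"],s["ft_force"],s["moment"],s["gripper_width"])
for n in ("wrist","scene"):
    p,d,P=cloud(n);cv2.imwrite(f"pics/{n}8.png",p)
    Q,m=near(P,.627,.0225,.028,.09,.112); print(len(Q),np.percentile(Q[:,2],[10,50,90]).round(4))
    Q=Q[(Q[:,2]>np.median(Q[:,2])-.003)&(Q[:,2]<np.median(Q[:,2])+.003)]
    A=np.c_[Q[:,0]-.627,Q[:,1]-.022,np.ones(len(Q))]; print(n,"plane",np.linalg.lstsq(A,Q[:,2],rcond=None)[0].round(4))
cv2.imwrite("pics/sc8.png",cv2.resize(p[130:330,220:460],None,fx=3,fy=3))
E
```

```text
15.1333 [0.62617766 0.02267152 0.12997189] [-0.48075602 -0.19994302 -5.61462571] [-0.01788326 -0.03740815  0.06845764] 0.022926362487865795
4805 [0.0996 0.1005 0.1062]
wrist plane [ 0.0043 -0.0004  0.1004]
53 [0.0992 0.1011 0.1033]
scene plane [-0.0175 -0.0531  0.1002]
```

View pics/sc8.png

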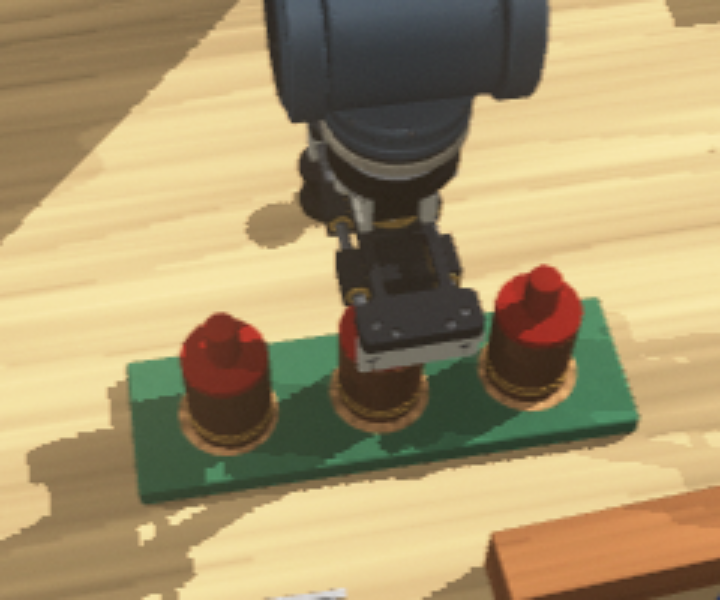

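The force turned to -5.6 N, so the lid has passed the snap. The flange is about 2 mm above flush, held up by the grip. I'll keep pushing down.

servo_tool:
  newtons: 60
  steps:
    - {"dx": 0.7, "dy": 0, "dz": -0.7, "rx": 0, "ry": 0, "rz": 0, "claw": 1}
    - {"dx": 0.7, "dy": 0, "dz": -1.4, "rx": 0, "ry": 0, "rz": 0, "claw": 1}
    - {"dx": 0.7, "dy": 0, "dz": -2, "rx": 0, "ry": 0, "rz": 0, "claw": 1}
    - {"dx": 0.7, "dy": 0, "dz": -2, "rx": 0, "ry": 0, "rz": 0, "claw": 1}

```text
t: 15.57
position: [0.6271, 0.0227, 0.1284]
ee_rot: [-0.0, 0.707, 0.707, -0.0]
ft_force: [0.8, 0.2, -4.7]
gripper_width: 0.0232
```

servo_tool:
  newtons: 60
  steps:
    - {"dx": 0, "dy": 0, "dz": -0.5, "rx": 0, "ry": 0, "rz": 0, "claw": 1}
    - {"dx": 0, "dy": 0, "dz": -0.5, "rx": 0, "ry": 0, "rz": 0, "claw": 1}
    - {"dx": 0, "dy": 0, "dz": -0.5, "rx": 0, "ry": 0, "rz": 0, "claw": 1}

```text
t: 15.82
position: [0.6273, 0.0227, 0.1282]
ee_rot: [0.0, 0.707, 0.707, -0.0]
ft_force: [-0.4, -0.8, -5.0]
gripper_width: 0.023
```

servo_tool:
  newtons: 60
  steps:
    - {"dx": 0, "dy": 0, "dz": -0.6, "rx": 0, "ry": 0, "rz": 0, "claw": 1}
    - {"dx": 0, "dy": 0, "dz": -0.6, "rx": 0, "ry": 0, "rz": 0, "claw": 1}
    - {"dx": 0, "dy": 0, "dz": -0.6, "rx": 0, "ry": 0, "rz": 0, "claw": 1}
    - {"dx": 0, "dy": 0, "dz": -0.6, "rx": 0, "ry": 0, "rz": 0, "claw": 1}

```text
t: 16.15
position: [0.6274, 0.0226, 0.1278]
ee_rot: [0.0, 0.707, 0.707, 0.0]
ft_force: [-0.7, 0.0, -2.6]
gripper_width: 0.0231
```

servo_tool:
  newtons: 60
  steps:
    - {"dx": 0, "dy": 0, "dz": -0.6, "rx": 0, "ry": 0, "rz": 0, "claw": 1}
    - {"dx": 0, "dy": 0, "dz": -0.6, "rx": 0, "ry": 0, "rz": 0, "claw": 1}
    - {"dx": 0, "dy": 0, "dz": -0.6, "rx": 0, "ry": 0, "rz": 0, "claw": 1}
    - {"dx": 0, "dy": 0, "dz": -0.6, "rx": 0, "ry": 0, "rz": 0, "claw": 1}

```text
t: 16.48
position: [0.6275, 0.0227, 0.1277]
ee_rot: [0.0, 0.707, 0.707, 0.0]
ft_force: [-2.7, -1.2, 5.8]
gripper_width: 0.0227
```

servo_tool:
  newtons: 60
  steps:
    - {"dx": 0, "dy": 0, "dz": -0.3, "rx": 0, "ry": 0, "rz": 0, "claw": 1}
    - {"dx": 0, "dy": 0, "dz": -0.6, "rx": 0, "ry": 0, "rz": 0, "claw": 1}
    - {"dx": 0, "dy": 0, "dz": -0.6, "rx": 0, "ry": 0, "rz": 0, "claw": 1}
    - {"dx": 0, "dy": 0, "dz": -0.6, "rx": 0, "ry": 0, "rz": 0, "claw": 1}

```text
t: 16.82
position: [0.6275, 0.0226, 0.1276]
ee_rot: [0.0, 0.707, 0.707, 0.0]
ft_force: [-4.7, -1.0, 10.4]
gripper_width: 0.0232
```

```bash
python3 - <<'E'
from h import *
for n in ("wrist","wrist"):
    p,d,P=cloud(n);s=r.sense();print(s["t"],s["position"],s["ft_force"],s["gripper_width"])
    Q,m=near(P,.627,.0225,.028,.09,.112)
    Q=Q[(Q[:,2]>np.median(Q[:,2])-.003)&(Q[:,2]<np.median(Q[:,2])+.003)]
    A=np.c_[Q[:,0]-.627,Q[:,1]-.022,np.ones(len(Q))]; print(n,"plane",np.linalg.lstsq(A,Q[:,2],rcond=None)[0].round(4))
    Q,m=near(P,.627,.13,.045,.09,.105);print("jarL",np.median(Q[:,2]),fitR(Q,.03,.627,.13))
cv2.imwrite("pics/w9.png",p)
E
```

```text
16.8667 [0.62752017 0.02266129 0.12762058] [-4.62855552  0.1738709   9.97299588] 0.02324594569318641
wrist plane [ 0.0006 -0.0005  0.0981]
jarL 0.09803489076890529 (array([0.6272, 0.1302, 0.0293]), 45)
16.9167 [0.62752931 0.02265775 0.12763225] [-4.83775445 -0.89727231  9.95125254] 0.023245650473151608
wrist plane [ 0.0019 -0.0029  0.0981]
jarL 0.0980286761135504 (array([0.6271, 0.1304, 0.0294]), 46)
```

View pics/w9.png

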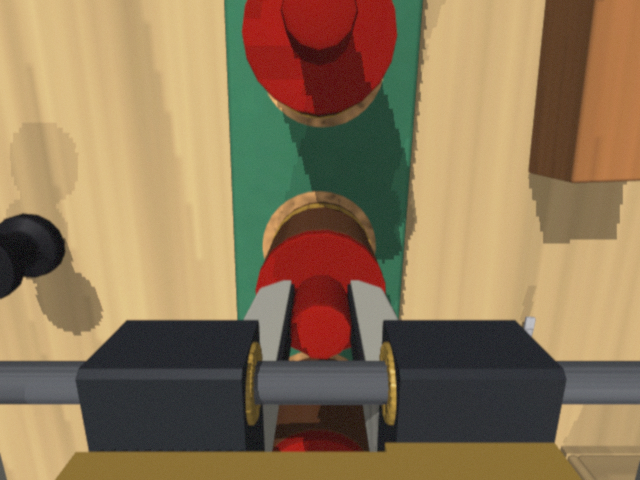

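The lid is flush: its flange top is at 98.1 mm and jar L's is at 98.0 mm. I'll raise the push to about 15 N and ease off the side load.

servo_tool:
  newtons: 60
  steps:
    - {"dx": -0.2, "dy": 0, "dz": -0.3, "rx": 0, "ry": 0, "rz": 0, "claw": 1}
    - {"dx": -0.3, "dy": 0, "dz": -0.6, "rx": 0, "ry": 0, "rz": 0, "claw": 1}
    - {"dx": -0.3, "dy": 0, "dz": -0.6, "rx": 0, "ry": 0, "rz": 0, "claw": 1}
    - {"dx": -0.3, "dy": 0, "dz": -0.6, "rx": 0, "ry": 0, "rz": 0, "claw": 1}

```text
t: 17.25
position: [0.6275, 0.0226, 0.1276]
ee_rot: [0.001, 0.707, 0.707, 0.001]
ft_force: [-5.9, -0.2, 14.5]
gripper_width: 0.023
```

servo_tool:
  newtons: 60
  steps:
    - {"dx": 0, "dy": 0, "dz": 0, "rx": 0, "ry": 0, "rz": 0, "claw": 1}
    - {"dx": 0, "dy": 0, "dz": 0, "rx": 0, "ry": 0, "rz": 0, "claw": 1}
    - {"dx": 0, "dy": 0, "dz": 0, "rx": 0, "ry": 0, "rz": 0, "claw": 1}
    - {"dx": 0, "dy": 0, "dz": 0, "rx": 0, "ry": 0, "rz": 0, "claw": 1}
    - {"dx": 0, "dy": 0, "dz": 0, "rx": 0, "ry": 0, "rz": 0, "claw": 1}
    - {"dx": 0, "dy": 0, "dz": 0, "rx": 0, "ry": 0, "rz": 0, "claw": 1}

```text
t: 17.75
position: [0.6275, 0.0226, 0.1276]
ee_rot: [0.001, 0.707, 0.707, 0.001]
ft_force: [-5.1, -1.5, 15.2]
gripper_width: 0.0234
```

servo_tool:
  newtons: 60
  steps:
    - {"dx": -0.3, "dy": 0, "dz": 0, "rx": 0, "ry": 0, "rz": 0, "claw": 1}
    - {"dx": -0.5, "dy": 0, "dz": 0, "rx": 0, "ry": 0, "rz": 0, "claw": 1}
    - {"dx": -0.5, "dy": 0, "dz": 0, "rx": 0, "ry": 0, "rz": 0, "claw": 1}
    - {"dx": -0.5, "dy": 0, "dz": 0, "rx": 0, "ry": 0, "rz": 0, "claw": 1}
    - {"dx": -0.5, "dy": 0, "dz": 0, "rx": 0, "ry": 0, "rz": 0, "claw": 1}
    - {"dx": -0.5, "dy": 0, "dz": 0, "rx": 0, "ry": 0, "rz": 0, "claw": 1}

```text
t: 18.25
position: [0.6274, 0.0226, 0.1276]
ee_rot: [0.001, 0.707, 0.707, 0.001]
ft_force: [-3.3, -0.6, 13.5]
gripper_width: 0.0234
```

```bash
python3 - <<'E'
from h import *
for n in ("wrist","scene"):
    p,d,P=cloud(n);s=r.sense();print(s["t"],s["position"],s["ft_force"],s["gripper_width"])
    for nm,x,y,z0,z1,R in [("lid",.627,.0225,.094,.1025,.03),("jarR",.6265,-.086,.09,.105,.03),("jarL",.6275,.13,.09,.105,.03),("spool",.431,.0185,.042,.06,.022)]:
        Q,m=near(P,x,y,R+.012,z0,z1)
        if len(Q)>20: print(n,nm,len(Q),fitR(Q,R,x,y),np.median(Q[:,2]).round(4))
cv2.imwrite("pics/sc10.png",p)
E
```

```text
18.3 [0.62741762 0.02263549 0.12761124] [-2.24063633 -1.50932495 12.53919572] 0.023191886043264907
wrist lid 5105 (array([0.6277, 0.0222, 0.0298]), 38) 0.0981
wrist jarR 1485 (array([ 0.6264, -0.0834,  0.0283]), 19) 0.0965
wrist jarL 10899 (array([0.6271, 0.1304, 0.0295]), 42) 0.098
wrist spool 1072 (array([0.4324, 0.0186, 0.0213]), 17) 0.0489
18.35 [0.62743488 0.02263737 0.12763692] [-3.32386393 -1.35917873 13.3053821 ] 0.023039571930668485
scene lid 85 (array([0.6291, 0.02  , 0.0287]), 13) 0.0986
scene jarR 470 (array([ 0.6272, -0.087 ,  0.0296]), 29) 0.0988
scene jarL 450 (array([0.6277, 0.1299, 0.0298]), 29) 0.0986
scene spool 65 (array([0.4306, 0.0148, 0.0188]), 12) 0.0503
```

View pics/sc10.png

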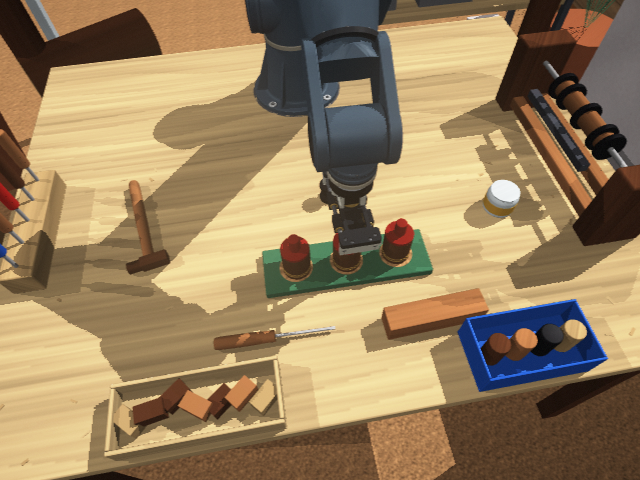

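The scene shows three jars in a row and nothing else moved. I'll add a touch more push to centre it in the range, then hand in.

servo_tool:
  newtons: 60
  steps:
    - {"dx": 0, "dy": 0, "dz": -0.3, "rx": 0, "ry": 0, "rz": 0, "claw": 1}
    - {"dx": 0, "dy": 0, "dz": -0.3, "rx": 0, "ry": 0, "rz": 0, "claw": 1}
    - {"dx": 0, "dy": 0, "dz": -0.3, "rx": 0, "ry": 0, "rz": 0, "claw": 1}
    - {"dx": 0, "dy": 0, "dz": -0.3, "rx": 0, "ry": 0, "rz": 0, "claw": 1}
    - {"dx": 0, "dy": 0, "dz": -0.3, "rx": 0, "ry": 0, "rz": 0, "claw": 1}
    - {"dx": 0, "dy": 0, "dz": -0.3, "rx": 0, "ry": 0, "rz": 0, "claw": 1}

```text
t: 18.85
position: [0.6274, 0.0226, 0.1276]
ee_rot: [0.001, 0.707, 0.707, 0.001]
ft_force: [-3.1, -1.4, 15.4]
gripper_width: 0.0234
```

```bash
python3 - <<'E'
from cell import r
s=r.sense();print(s["t"],s["position"],s["ft_force"],s["gripper_width"])
if 11.5<s["ft_force"][2]<18.5: print("handing in",r.hand_in())
E
```

```text
18.85 [0.62744003 0.02263117 0.12759509] [-3.11662764 -1.37047211 15.44699123] 0.023381312155659372
the job is handed in; nothing more can be done
handing in None
```

The job is handed in at about 19 s: the pot stands on the free middle mark, and the lid is snapped on and still being pressed down. I set the pot down and let go of it first. Then I took the lid by its knob and pressed it past the snap until it lay on the rim.

Last checks:
- **Lid:** the flange's top is level with jar L's, at 98.1 mm against 98.0 mm in the wrist camera, and the lid lies flat.
- **Push:** steady at 15.4 N down, with about 3 N of side load remaining and the grip still closed on the knob.
- **Row:** after I let go, the pot measured within about 1 mm of the line and the midpoint between the two jars.
- **Jars:** neither moved in the scene camera, beyond measurement scatter.
- **Rest of the bench:** I checked it only by eye in the last scene picture, and nothing looked moved.

Some measurements disagreed:
- The top and scene cameras differed by 1 to 2 mm throughout, so I relied on the wrist view, which fell between them.
- In the last check, the views of jar R (wrist), and of the lid and spool (scene), were partly hidden. Those fits were 2 to 4 mm off, and I did not use them.
- The very first move call was refused because some of its values were missing, and nothing moved.

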